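Close up and lock the bedside tea caddy

TASK

Load the bedside tea caddy and lock it for carrying: wind its hand crank anticlockwise, seen from above, until the retaining bar is fully open, and take the blue cup out of the caddy and stand it upright on the cork coaster. With the bar open, stand every yellow canister in the caddy, upright, as one straight closed row along the front fence (lid ridges in line), the first butted flush against the wooden end block and each next one flush against its neighbour, with no gaps. Only then wind the crank clockwise, turn after turn, until the bar is fully home against the row; the row must still be closed at the end, and nothing else on the stool may be disturbed.

Things in the scene. Friction and masses are not known exactly. Their poses are not given: they have to be found in the camera images.
- caddy: fixed wooden tea caddy. Origin on the stool top, y along the lane, z up. Floor board top at z = 8 mm. Front fence on the -x side: inner face x = -50 mm, 22 mm high, 10 thick. End block at +y: the row starts at its face, y = +145 mm; 75 mm high, 32 thick. The lane has room for four canisters; grey gearbox of the crank at y = -237 to -143 mm, 42 mm high.
- bar (a joint): travel (m) of the aluminium retaining bar (262 x 12 mm, 10 to 30 mm above the stool) along the lane's +x side: 0 = open (face at caddy x = +42.5 mm), 0.036 = home (face at x = +6.5 mm, leaving 56.5 mm to the fence). Driven by the crank, 9 mm a turn; cannot be pushed by hand.
- crank (a joint): angle of the hand crank, rad: 0 = bar open (arm along caddy +x), grows clockwise seen from above, end stop at 25.13 (four turns) = bar home. Vertical axis, arm 45 mm long; little friction, stays where it is left.
- crank_axis (a point): point on the crank's vertical axis, 80 mm above the stool, at caddy x = -20, y = -190 mm; the steel arm lies 48 to 56 mm above the stool
- crank_knob (a point): middle of the crank's upright black hand grip, a freely spinning cylinder of 22 mm diameter, 56 to 100 mm above the stool, this point 80 mm above it, 45 mm from the axis
- canister_a: closed yellow plastic canister 54 (x) x 66 (y) x 74 mm high, 0.25 kg, bottom-heavy; origin: centre of its underside. On the lid a grip ridge 24 (x) x 56 (y) x 24 mm high (top at 98 mm): pinch it across 24 mm. A steel clip latch sticks out 6 mm from one broad side (-x), 39 to 69 mm up; it may face either way. In the caddy the ridge runs along the row. All alike; some may be absent.
- canister_b: closed yellow plastic canister 54 (x) x 66 (y) x 74 mm high, 0.25 kg, bottom-heavy; origin: centre of its underside. On the lid a grip ridge 24 (x) x 56 (y) x 24 mm high (top at 98 mm): pinch it across 24 mm. A steel clip latch sticks out 6 mm from one broad side (-x), 39 to 69 mm up; it may face either way. In the caddy the ridge runs along the row. All alike; some may be absent.
- canister_c: closed yellow plastic canister 54 (x) x 66 (y) x 74 mm high, 0.25 kg, bottom-heavy; origin: centre of its underside. On the lid a grip ridge 24 (x) x 56 (y) x 24 mm high (top at 98 mm): pinch it across 24 mm. A steel clip latch sticks out 6 mm from one broad side (-x), 39 to 69 mm up; it may face either way. In the caddy the ridge runs along the row. All alike; some may be absent.
- canister_d: closed yellow plastic canister 54 (x) x 66 (y) x 74 mm high, 0.25 kg, bottom-heavy; origin: centre of its underside. On the lid a grip ridge 24 (x) x 56 (y) x 24 mm high (top at 98 mm): pinch it across 24 mm. A steel clip latch sticks out 6 mm from one broad side (-x), 39 to 69 mm up; it may face either way. In the caddy the ridge runs along the row. All alike; some may be absent.
- cup: blue plastic cup, open at the top, 66 mm across the rim, narrower at the foot, 75 mm high, wall 3 mm, origin at the centre of its underside; starts in the caddy's lane, standing on its floor board
- coaster: round cork coaster, fixed, 110 mm across and 6 mm thick, origin at the centre of its underside
- flask: bystander: silver aluminium vacuum flask with twist cap, 76 mm across, 238 mm high, origin at the centre of its underside
- tumbler: bystander: glass tumbler, 68 mm across, 92 mm high, origin at the centre of its underside
- strainer: bystander: steel tea strainer, bowl 72 mm across and 28 mm high, handle to 130 mm along -x, origin under the bowl
- book: bystander: book, 110 x 170 x 24 mm, origin at the centre of its underside
- spectacle_case: bystander: black spectacle case, 55 x 155 x 34 mm, origin at the centre of its underside
- honey_jar: bystander: amber jar, 68 mm across, 85 mm high, origin at the centre of its underside
- biscuit_tin: bystander: flat steel biscuit tin, 150 x 100 x 55 mm, origin at the centre of its underside

How it is judged:
By the outcome, as a careful person would: the job done as asked, in the order asked, and still so for the second after the job is handed in, with the robot touching nothing.
Of canister_a, canister_b, canister_c, canister_d only 2 to 4 are there at a start; the rules pass over those that are not, and their reading is None.
At some moment in a run one of canister_a, canister_b, canister_c, canister_d may be knocked a few centimetres aside while the robot is not near it.
Once in a run the grip may slacken for a moment while it holds something.
It also fails if it takes over 210 s, if anything falls off the work surface, if the arm or the gripper's body presses on something with over 40 N, if the wrist force passes 120 N, or if a joint passes its speed limit or range.

ROBOT

A 6-joint arm with a two-finger parallel gripper is mounted at the origin on the work surface. World frame = base frame: x ahead of the robot, y to its left, z up, the work surface at z = 0. Lengths are in m, angles in degrees, forces in N, time in s.
With the tool pointing down it reaches from about 0.35 to 0.875 m from the base axis. Payload 4.2 kg.
Tool frame: the origin (TCP) lies midway between the tips of the shut fingers; the grasp point (between the pads) lies 19 mm behind it; z points along the fingers, y is the line along which they close (so a half turn about z gives the same grasp; the last joint's range is limited). The gripper opens to 87 mm and grips with 3 to 60 N. Pads are 19 mm wide; open, the fingers measure 117 mm over their backs; the gripper's body (75 mm by 190 mm) begins 51 mm behind the grasp point.
Start: joints at [-52.506, 22.042, 0.453, 0, -68.411, -14.817], TCP at [0.241, -0.577, 0.188] pointing down, gripper open.
Joint ranges: [-179.83, 179.83], [-69.29, 118.12], [-61.27, 80.66], [-181.25, 117.63], [-171.15, -9.14], [-177.46, 177.46]. Speed limits (degrees/s): [159.86, 159.86, 180, 180, 180, 180].

INTERFACE

Orientations are given as [roll, pitch, yaw] about the fixed x, y, z axes, in that order (R = Rz(yaw) Ry(pitch) Rx(roll)).
In Python, from workcell import env gives the robot as it stands. The module is installed in compiled form; this text tells all that it offers. Calls block until the motion is done:
- env.goto(position, orientation): joint-space move of the TCP to a pose.
- env.move_straight(position, rotation=None, rate=0.15, force_limit=None): straight line of the TCP; rotation=None keeps the orientation; rate is the mean speed in m/s. With force_limit (N) it stops when the force on the tool has changed by that much, and returns True; else False.
- env.set_joints(angles): joint-space move.
- env.gripper_to(opening, grasp_force=None): opening from 0.0 (shut) to 1.0 (fully open); grasp_force is the grip in N (None keeps the last); returns when the fingers have stopped.
- env.dwell(seconds).
- env.inverse_kinematics(position, orientation): joint angles nearest the present ones, or None.
- env.read_state(): the state.
- env.grab_frame(name): name is "scene" or "top" or "wrist"; returns a dict with "image" (384x512x3 uint8, blue, green, red), "fx", "fy", "cx", "cy" (pixels), "D" ([k1, k2, p1, p2, k3] as OpenCV has them; the pictures are not rectified), "position" and "orientation" of the camera in the world. Camera axes: x right, y up, looking along -z (the intrinsics and any distortion apply to the point x, -y, -z); pixel columns grow to the right and rows downward; lengths in m; the calibration is good to about 2 mm. A picture is of the moment at which its call begins. There is no depth.
A pose or a line that the arm cannot do raises env.Unreachable and nothing moves.
- env.close_job(): hands the job in; it is judged then, once.
Trained networks look in a picture, given as the dict that the camera call returned (one of the last four; its "shot" number tells which), for a name from the list of things; names that differ only in an ending like _2 or _b are one class to them, and where a whole thing is asked for, a point or a joint stands for the part that bears it (a point fixed in the world has none). Each returns a list of dicts, best first, with "score" (0 to 1); they miss things now and then, are a little off and sometimes report something else, mostly with a low value. They report only what shows in the picture. A call takes as long as a camera call.
- env.search_frame(picture, thing): "xyz" ([x, y, z] in m, in world coordinates, good to about 4 mm: the middle of the surface that is visible of it).
- env.trace(picture, thing): "mask" (384x512 bool, what is visible of it).
The state is a dict: "clock": time; "joint_positions": joint angles; "qvel": joint speeds; "joint_torque": joint torques, N m; "position": TCP position; "tool_rot": TCP orientation; "force": force on the tool from outside, world axes, zero at the start; "wrist_torque": the same for the moment, N m; "opening": opening from 0.0 (shut) to 1.0 (fully open); "finger_force": force on a finger pad.
Only numpy, scipy, OpenCV 4.12 (cv2) and the standard library are available. Lean on these libraries where they do the work, as an engineer would, in place of code of your own. Each camera call takes 0.05 s, during which the arm holds its last target. There are 200 camera calls.

## Working session

There is one attempt and no reset: what is moved stays moved. The work goes in short steps, each a Python script; the robot and the scene stay as the last script left them, time stands still between calls to the robot, and variables do not carry over. Pictures are saved under pics/ and viewed, at most 14 in all, crops included, and the job is handed in when it is done.

```bash
mkdir -p pics; cat > h.py <<'E'
import numpy as np, cv2
from scipy.spatial.transform import Rotation as R
from workcell import env
def cam(p):
    Rm=np.array(p["orientation"],float)
    Rm=Rm if Rm.shape==(3,3) else R.from_euler('xyz',Rm,degrees=True).as_matrix()
    K=np.array([[p["fx"],0,p["cx"]],[0,p["fy"],p["cy"]],[0,0,1.]]);return Rm,np.array(p["position"]),K,np.array(p["D"],float)
def ray(p,uv,z):
    Rm,c,K,D=cam(p);n=cv2.undistortPoints(np.array(uv,float).reshape(-1,1,2),K,D).reshape(-1,2)
    d=np.c_[n[:,0],-n[:,1],-np.ones(len(n))]@Rm.T
    return c+d*((z-c[2])/d[:,2])[:,None]
def proj(p,X):
    Rm,c,K,D=cam(p);q=(np.array(X,float).reshape(-1,3)-c)@Rm;q=q*[1,-1,-1]
    return cv2.projectPoints(q,np.zeros(3),np.zeros(3),K,D)[0].reshape(-1,2)
E
python3 - <<'E'
from h import *
s=env.read_state();print(s)
for n in ["scene","top"]:
    p=env.grab_frame(n);cv2.imwrite(f"pics/{n}0.png",cv2.resize(p["image"],None,fx=1.5,fy=1.5));print(n,p["position"],p["orientation"],p["fx"],p["D"])
    for t in ["caddy","bar","crank","crank_knob","canister_a","cup","coaster","flask","tumbler","strainer","book","spectacle_case","honey_jar","biscuit_tin"]:
        print(t,[(np.round(r["xyz"],3).tolist(),round(r["score"],2)) for r in env.search_frame(p,t)])
E
```

```text
{'clock': 0.0, 'joint_positions': array([-5.25060519e+01,  2.20916962e+01,  3.79094422e-01, -3.06767921e-02,
       -6.84105821e+01, -1.48160361e+01]), 'qvel': array([-0.0368621 ,  0.03031493,  0.07484041,  0.06865906, -0.01506213,
       -0.05604699]), 'joint_torque': array([-1.23400398e-03, -3.90667498e+01,  1.87402654e+01,  4.21993107e+00,
        1.10889706e-02, -1.89799180e-04]), 'position': array([ 0.24072109, -0.57603955,  0.18654079]), 'tool_rot': array([ 1.79873621e+02, -3.94810266e-03, -1.57333402e+02]), 'force': array([-0.94774979, -0.29364363, -0.13385281]), 'wrist_torque': array([-0.03929494,  0.01921701, -0.03885868]), 'finger_force': 0.0, 'opening': 1.0020667061160011}
scene [ 1.36705627 -0.22880224  1.00182256] [43.78890579  0.74939517 74.31389945] 362.9384060142521 [-0.0723857  0.         0.         0.         0.       ]
caddy [([0.657, -0.014, 0.014], 0.91)]
bar [([0.65, 0.032, 0.029], 0.61)]
crank [([0.657, -0.012, 0.015], 0.68), ([0.572, -0.18, 0.06], 0.67)]
crank_knob []
canister_a [([0.475, 0.168, 0.058], 0.92), ([0.462, 0.011, 0.068], 0.89), ([0.471, -0.32, 0.0
[... 1026 characters left out ...]
453, -0.155, 0.077], 0.41)]
crank [([0.58, -0.179, 0.058], 0.73), ([0.61, -0.382, 0.05], 0.65)]
crank_knob [([0.46, 0.36, 0.006], 0.38)]
canister_a [([0.449, -0.308, 0.072], 0.97), ([0.457, 0.169, 0.075], 0.95), ([0.454, -0.152, 0.073], 0.76), ([0.439, 0.017, 0.074], 0.62)]
cup [([0.626, 0.111, 0.034], 0.82)]
coaster [([0.46, 0.359, 0.009], 0.76), ([0.455, -0.152, 0.075], 0.72)]
flask [([0.724, 0.271, 0.178], 0.63)]
tumbler [([0.61, -0.38, 0.051], 0.71), ([0.729, -0.28, 0.087], 0.65)]
strainer [([0.647, 0.431, 0.03], 0.56)]
book [([0.784, 0.01, 0.024], 0.57)]
spectacle_case [([0.47, -0.462, 0.034], 0.87)]
honey_jar [([0.731, -0.276, 0.086], 0.96)]
biscuit_tin [([0.263, -0.308, 0.053], 0.92)]
```

View pics/scene0.png

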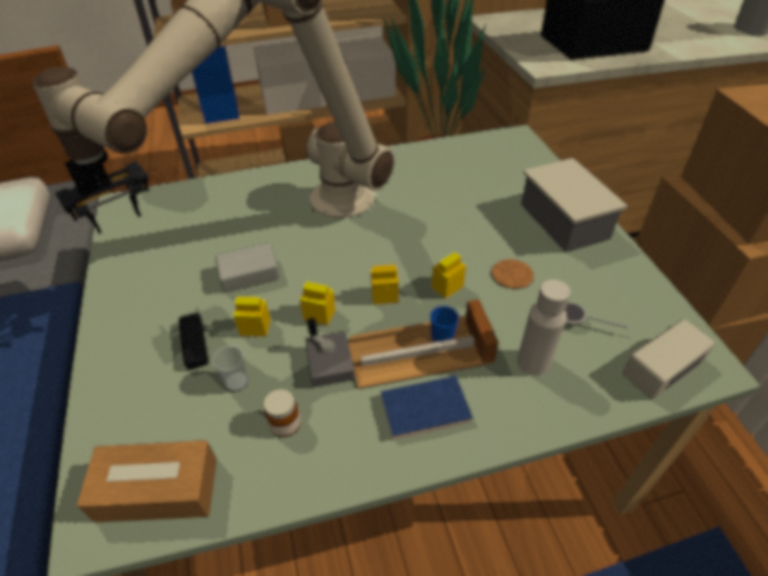

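View pics/top0.png

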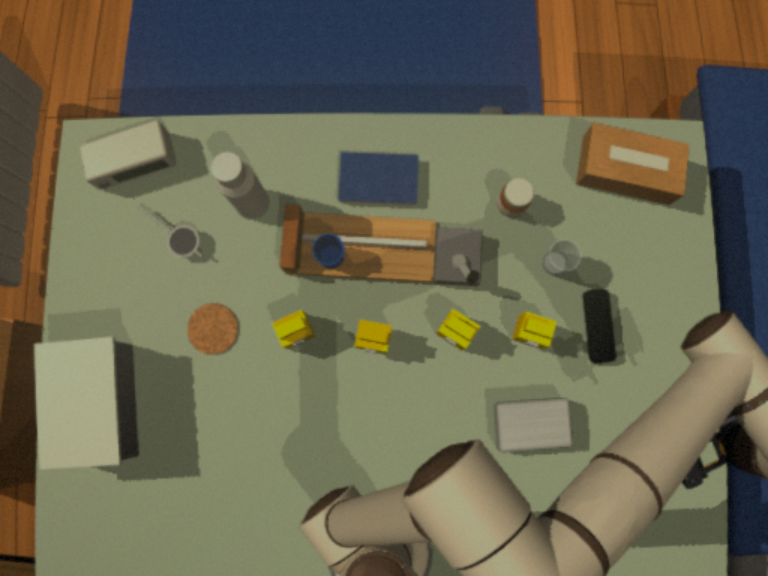

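The scene shows four canisters in a row in front of the caddy (top view pixels about (293,329), (373,337), (459,329) and (536,330)). The cup is in the lane at (329,250), with the end block on the left and the crank on the right at (463,265). The bar at (380,242) is partly wound in. Next I take close wrist views.

```bash
python3 - <<'E'
from h import *
for i,(x,y,z) in enumerate([(0.50,-0.15,0.42),(0.50,0.08,0.42)]):
    for yaw in (-90,90):
        q=env.inverse_kinematics([x,y,z],[180,0,yaw]);print(yaw,None if q is None else np.round(q,0))
    env.goto([x,y,z],[180,0,90] );env.dwell(.2)
    p=env.grab_frame("wrist");cv2.imwrite(f"pics/w{i}.png",cv2.resize(p["image"],None,fx=1.5,fy=1.5));print(p["position"],p["orientation"],p["fx"],p["D"])
    np.save(f"w{i}.npy",p,allow_pickle=True)
    for t in ["crank","crank_knob","bar","canister_a","cup","caddy"]:
        print(t,[(np.round(r["xyz"],3).tolist(),round(r["score"],2)) for r in env.search_frame(p,t)])
print(env.read_state()["clock"])
E
```

```text
-90 [  1.   8.  13.   0. -96.  -1.]
90 NoneTraceback (most recent call last):
  File "<stdin>", line 5, in <module>
workcell.Unreachable: the arm cannot take that pose within its joint ranges
```

```bash
python3 - <<'E'
from h import *
for i,(x,y,z) in enumerate([(0.50,-0.15,0.42),(0.50,0.08,0.42)]):
    env.goto([x,y,z],[180,0,-90] );env.dwell(.2)
    p=env.grab_frame("wrist");cv2.imwrite(f"pics/w{i}.png",cv2.resize(p["image"],None,fx=1.5,fy=1.5));print(p["position"],p["orientation"],p["fx"],p["D"])
    np.save(f"w{i}.npy",p,allow_pickle=True)
    for t in ["crank","crank_knob","bar","canister_a","cup","caddy"]:
        print(t,[(np.round(r["xyz"],3).tolist(),round(r["score"],2)) for r in env.search_frame(p,t)])
print(env.read_state()["clock"],env.read_state()["joint_positions"])
E
```

```text
[ 0.49947356 -0.21613755  0.61729866] [-1.39212742e+01 -9.90096550e-02  1.79890681e+02] 328.4624534920297 [-0.03471862  0.          0.          0.          0.        ]
crank [([0.585, -0.172, 0.057], 0.62), ([0.279, -0.314, 0.056], 0.37)]
crank_knob [([0.564, -0.188, 0.104], 0.63)]
bar [([0.642, -0.029, 0.03], 0.76)]
canister_a [([0.447, -0.017, 0.073], 0.95), ([0.461, -0.16, 0.075], 0.88), ([0.456, -0.315, 0.08], 0.86), ([0.465, 0.147, 0.017], 0.85)]
cup [([0.621, 0.121, 0.065], 0.89), ([0.464, 0.144, 0.017], 0.36)]
caddy [([0.629, -0.082, 0.022], 0.88)]
[0.4995317  0.01323354 0.6177664 ] [-1.39178969e+01 -4.60218166e-02  1.79835339e+02] 328.4624534920297 [-0.03471862  0.          0.          0.          0.        ]
crank []
crank_knob []
bar [([0.645, 0.001, 0.03], 0.57)]
canister_a [([0.464, 0.167, 0.076], 0.94), ([0.447, 0.011, 0.075], 0.68), ([0.466, -0.13, 0.072], 0.59), ([0.786, -0.001, 0.023], 0.46)]
cup [([0.625, 0.111, 0.049], 0.64), ([0.464, -0.133, 0.072], 0.59)]
caddy [([0.636, 0.001, 0.008], 0.84)]
5.5 [ 2.74604059e+01  6.15007413e+00  1.14693038e+01 -3.78347818e-04
 -9.53210621e+01 -2.74836248e+01]
```

View pics/w0.png

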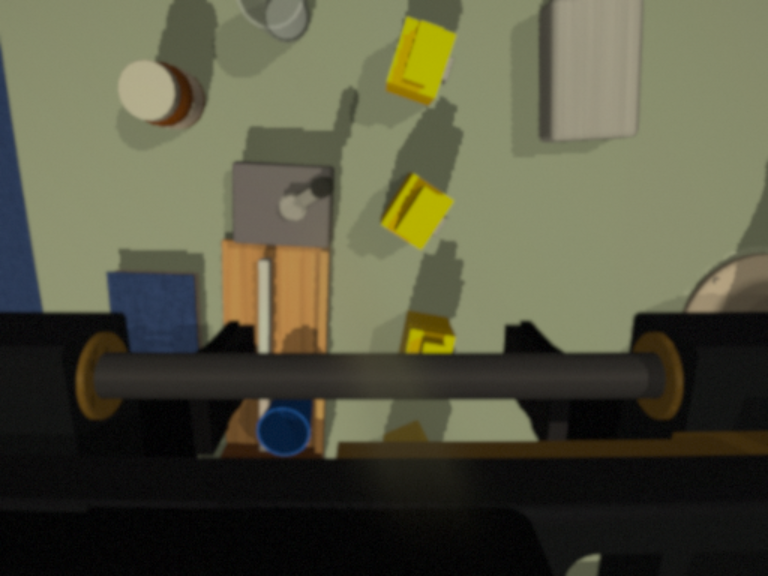

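View pics/w1.png

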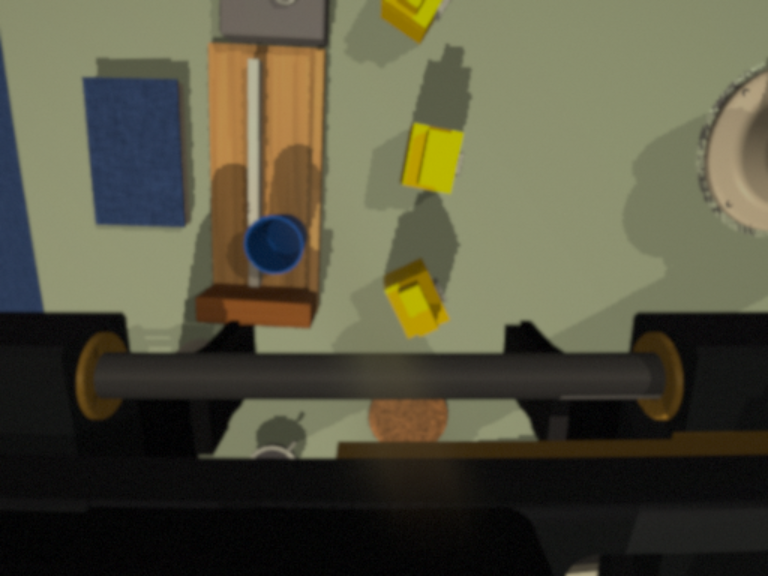

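```bash
cat >> h.py <<'E'
from scipy.optimize import minimize
def box(x0,x1,y0,y1,z0,z1): return np.array([[x,y,z] for x in(x0,x1) for y in(y0,y1) for z in(z0,z1)])
CAN=[box(-.027,.027,-.033,.033,0,.074),box(-.012,.012,-.028,.028,.074,.098)]
def circ(r,z): a=np.linspace(0,2*np.pi,40);return np.c_[r*np.cos(a),r*np.sin(a),0*a+z]
CUP=[np.r_[circ(.024,0),circ(.033,.075)]]
def render(p,parts,x,y,yaw,z0=0.,s=2):
    m=np.zeros((384*s,512*s),np.uint8);Rz=R.from_euler('z',yaw,degrees=True).as_matrix()
    for b in parts:
        uv=proj(p,b@Rz.T+[x,y,z0]);h=cv2.convexHull(np.round((uv+.5)*s*16-8).astype(np.int32));cv2.fillConvexPoly(m,h,1,shift=4)
    return m
def yellow(p):
    hsv=cv2.cvtColor(p["image"],cv2.COLOR_BGR2HSV);return ((hsv[...,0]>18)&(hsv[...,0]<36)&(hsv[...,1]>170)&(hsv[...,2]>60)).astype(np.uint8)
def fit(p,mask,parts,x,y,z0=0.,yaws=range(0,180,20),s=2):
    M=cv2.resize(mask.astype(np.float32),None,fx=s,fy=s,interpolation=cv2.INTER_LINEAR)>.5
    f=lambda v:1-(lambda m:(m&M).sum()/max(1,(m|M).sum()))(render(p,parts,v[0]/100,v[1]/100,v[2]*5,z0,s).astype(bool))
    best=min((minimize(f,[x*100,y*100,a/5],method='Nelder-Mead',options=dict(initial_simplex=np.array([[x*100,y*100,a/5],[x*100+1,y*100,a/5],[x*100,y*100+1,a/5],[x*100,y*100,a/5+2]]),xatol=.005,fatol=1e-4,maxiter=120)) for a in yaws),key=lambda r:r.fun)
    return best.x[0]/100,best.x[1]/100,best.x[2]*5,1-best.fun
def cans(p,zmin=200,**k):
    """fit every fully visible yellow blob; returns list of x,y,yaw,iou"""
    m=yellow(p);n,l,st,_=cv2.connectedComponentsWithStats(m);out=[]
    for i in range(1,n):
        if st[i,4]<zmin: continue
        c=np.argwhere(l==i).mean(0)[::-1];X=ray(p,c,.05)[0];out.append(fit(p,l==i,CAN,X[0],X[1],**k))
    return out
E
python3 - <<'E'
from h import *
w0,w1=[np.load(f"w{i}.npy",allow_pickle=True).item() for i in (0,1)]
for w in (w0,w1):
    for r in cans(w): print("can",np.round(r,4))
hsv=cv2.cvtColor(w1["image"],cv2.COLOR_BGR2HSV);b=(hsv[...,0]>100)&(hsv[...,0]<120)&(hsv[...,1]>170)
n,l,st,_=cv2.connectedComponentsWithStats(b.astype(np.uint8))
print(st)
g=lambda w,uv,z:np.round(ray(w,np.array(uv)/1.5,z),4)
print("gear",g(w0,[(234,163),(333,168),(330,247),(232,238)],.042))
print("fence",g(w1,[(326,47),(318,290)],.022))
print("bar",g(w1,[(248,60),(259,60),(248,210),(259,210)],.030))
print("block",g(w1,[(212,287),(319,294)],.075))
for w,n in((w0,"c0"),(w1,"c1")):
    r=(slice(75,310),slice(125,230)) if n=="c1" else None
    im=w["image"][90:180,140:240] if n=="c0" else w["image"][15:225,120:235]
    cv2.imwrite(f"pics/{n}.png",cv2.resize(im,None,fx=6 if n=="c0" else 2.8,fy=6 if n=="c0" else 2.8,interpolation=cv2.INTER_CUBIC))
E
```

```text
can [  0.4556  -0.3183 -18.0372   0.9533]
can [  0.4573  -0.1589 146.9529   0.9418]
can [ 4.426000e-01 -4.200000e-03  1.124948e+02  5.232000e-01]
can [ 0.8625  0.0507 48.5292  0.1654]
can [1.343000e-01 4.980000e-02 1.348468e+02 1.280000e-01]
can [  0.459   -0.1619 149.9043   0.9457]
can [  0.4419   0.0131 -11.8306   0.9333]
can [ 0.4562  0.177  23.4759  0.9236]
can [ 0.8649  0.2788 48.422   0.1886]
can [ 0.1368  0.2898 15.0503  0.1738]
[[     0      0    512    384 195509]
 [   164    145     35     36    927]
 [   198    156      3      3      4]
 [   200    161      2      4      6]
 [   449    223      1      1      1]
 [   361    226      1      1      1]
 [   356    228      1      1      1]
 [   361    229      1      1      1]
 [   141    232      1      1      1]
 [   116    268      1      1      1]
 [    99    271      1      1      1]
 [   113    270      1      1      1]
 [   116    272      1      1      1]
 [   392    273      1      1      1]
 [    96    274      1      1      1]
 [   108    275      1      1      1]
 [   380    274      1      1      1]
 [   100    27
[... 5063 characters left out ...]
     1      1]
 [   283    378      1      1      1]
 [   301    378      1      1      1]
 [    64    381      1      1      1]
 [   212    380      1      1      1]
 [   223    380      1      1      1]
 [    79    383      1      1      1]
 [   127    383      1      1      1]
 [   296    383      1      1      1]
 [   358    382      1      1      1]]
gear [[ 0.664  -0.212   0.042 ]
 [ 0.5511 -0.2059  0.042 ]
 [ 0.5568 -0.1145  0.042 ]
 [ 0.6724 -0.1257  0.042 ]]
fence [[ 0.5583 -0.1095  0.022 ]
 [ 0.576   0.1729  0.022 ]]
bar [[ 0.645  -0.0951  0.03  ]
 [ 0.6327 -0.0949  0.03  ]
 [ 0.6553  0.0719  0.03  ]
 [ 0.6421  0.072   0.03  ]]
block [[0.6905 0.1548 0.075 ]
 [0.5682 0.1634 0.075 ]]
```

View pics/c0.png

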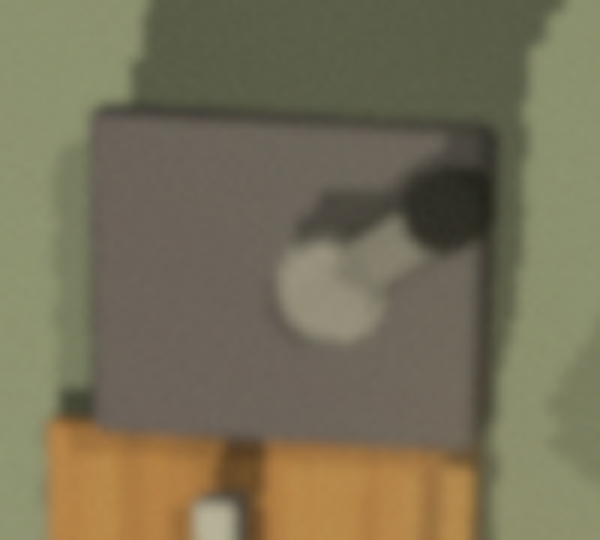

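View pics/c1.png

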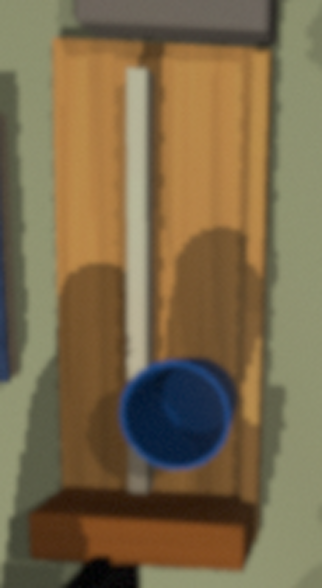

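The crops show the crank hub at (330,290) in c0 with its black knob at (448,208), pointing towards −x/−y. The gearbox top spans about (95,106) to (478,446), and the bar is at c1 x≈126–149. The cup is centred at (177,413) in c1 and the block's top face is at rows 512–565. Next I fit the caddy pose.

```bash
python3 - <<'E'
from h import *
from scipy.optimize import least_squares
w0,w1=[np.load(f"w{i}.npy",allow_pickle=True).item() for i in (0,1)]
c0=lambda l,z:ray(w0,np.array(l)/6+[140,90]-.4,z)
c1=lambda l,z:ray(w1,np.array(l)/2.8+[120,15]-.3,z)
F=c1([(270,48),(259,500)],0);B=c0([(95,430),(475,446)],.042);C=c0([(95,106),(492,127)],.042);D=c1([(40,511),(250,516)],.075);E=c1([(30,558),(245,568)],.075);H=c0([(330,290)],.058)
def loc(v,X): 
    d=X[:,:2]-v[:2];c,s=np.cos(v[2]),np.sin(v[2]);return np.c_[c*d[:,0]+s*d[:,1],-s*d[:,0]+c*d[:,1]]
def f(v): return 1e3*np.r_[loc(v,F)[:,0]+.06,loc(v,B)[:,1]+.143,loc(v,C)[:,1]+.237,loc(v,D)[:,1]-.145,loc(v,E)[:,1]-.177,(loc(v,H)-[-.02,-.19]).ravel()]
r=least_squares(f,[.63,0,-.06],loss='soft_l1');print(r.x,np.degrees(r.x[2]),np.round(r.fun,1))
K=c0([(448,208)],.1);k=loc(r.x,K)[0]-[-.02,-.19];print("knob",loc(r.x,K),np.hypot(*k),"math angle",np.degrees(np.arctan2(k[1],k[0])))
print("bar x",loc(r.x,c1([(126,70),(150,70),(126,330),(149,330)],.03)))
print("cup rim centre",c1([(177,413)],.083))
hsv=cv2.cvtColor(w1["image"],cv2.COLOR_BGR2HSV);b=(hsv[...,0]>100)&(hsv[...,0]<120)&(hsv[...,1]>150);b[:,:140]=0;b[190:]=0
print(fit(w1,cv2.morphologyEx(b.astype(np.uint8),cv2.MORPH_CLOSE,np.ones((5,5))),CUP,.624,.11,.008,yaws=[0]))
E
```

```text
[ 0.62956471  0.02392923 -0.0563882 ] -3.230805892764269 [ 0.9  0.2  0.6 -0.6  1.1  1.1  0.2 -3.5 -0.9 -1.7 -1.9  1.1]
knob [[-0.0591975  -0.21596187]] 0.04701555933431372 math angle -146.48211003107758
bar x [[ 0.02317819 -0.11834809]
 [ 0.00879439 -0.11900994]
 [ 0.0239751   0.03622263]
 [ 0.00934362  0.03548302]]
cup rim centre [[0.61447436 0.10323867 0.083     ]]
(np.float64(0.6151660381608967), np.float64(0.10538499931537469), np.float64(8.943777295728903), np.float64(0.8409561453039713))
```

```bash
cat >> h.py <<'E'
import json,os
C0=json.load(open("c.json")) if os.path.exists("c.json") else [0.6277,0.0239,-3.4]
def W(x,y):
    a=np.radians(C0[2]);return np.array([C0[0]+x*np.cos(a)-y*np.sin(a),C0[1]+x*np.sin(a)+y*np.cos(a)])
DOWN=[180,0,-90+C0[2]]
ZK=.066
def knob(cw,off=(0,0)):  # world xy,z of TCP for clockwise angle (deg)
    a=np.radians(-cw);return np.r_[W(-.02+off[0]+.045*np.cos(a),-.19+off[1]+.045*np.sin(a)),ZK]
def wind(a,b,off=(0,0),step=18,rate=.13,lim=25,log=True):
    n=max(1,int(np.ceil(abs(b-a)/step)))
    for i,t in enumerate(np.linspace(a,b,n+1)[1:]):
        if env.move_straight(knob(t,off),rate=rate,force_limit=lim): print("stop at",t);break
        if log and i%5==0:
            s=env.read_state();print(round(t),np.round(s["force"],1),np.round((s["position"]-knob(t,off))*1e3,1),round(s["finger_force"],1),round(s["opening"],3))
    s=env.read_state();print("end",round(t,1),np.round(s["force"],1),round(s["finger_force"],1),round(s["clock"],1))
    return t
E
python3 - <<'E'
from h import *
a=360*3+146.5
k=knob(a)
env.gripper_to(.52);env.goto(np.r_[k[:2],.20],DOWN);env.move_straight(k,rate=.1,force_limit=15)
print(np.round(env.read_state()["force"],1))
env.gripper_to(.15,10);s=env.read_state();print(s["opening"],s["finger_force"],s["force"])
wind(a,a-90,step=15)
E
```

```text
[0.6 0.4 0. ]
0.1494695035316666 0.0 [ 0.73581803 -0.1695265  -0.36456149]
1212 [ 0.8 -0.1 -0.8] [ 0.2 -0.2 -0.1] 0.0 0.15
1136 [-0.1 -0.3  0.1] [-0.3  0.2 -0.1] 0.0 0.148
end 1136.5 [-0.1 -0.3  0.1] 0.0 11.6
```

```bash
python3 - <<'E'
from h import *
p=env.grab_frame("wrist");q=env.grab_frame("scene")
im=np.hstack([cv2.resize(p["image"],(400,300)),cv2.resize(q["image"][170:320,150:350],(400,300),interpolation=cv2.INTER_CUBIC)])
cv2.imwrite("pics/k1.png",im);s=env.read_state();print(s["position"],s["opening"]);np.save("k1.npy",p,allow_pickle=True);np.save("k1s.npy",q,allow_pickle=True)
E
```

```text
[ 0.61834425 -0.20348878  0.06587797] 0.1491909013388121
```

View pics/k1.png

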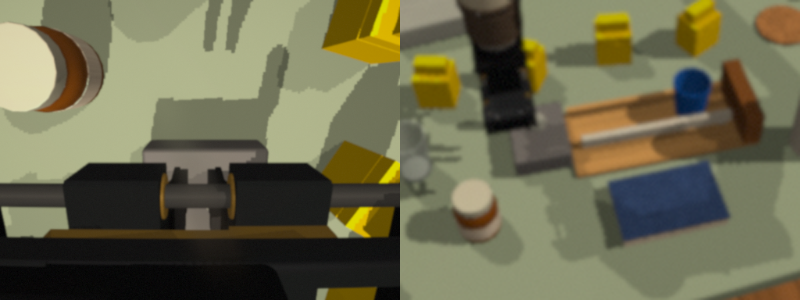

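```bash
python3 - <<'E'
from h import *
s=env.read_state();x,y,_=s["position"]
env.move_straight([x,y,.2],rate=.2);env.goto([0.50,-0.11,0.42],DOWN);env.dwell(.2)
p=env.grab_frame("wrist");np.save("k2.npy",p,allow_pickle=True)
for t in ["crank","crank_knob","bar"]: print(t,[(np.round(r["xyz"],3).tolist(),round(r["score"],2)) for r in env.search_frame(p,t)])
a=1226.5;pts=np.array([np.r_[W(-.02,-.19),.058],np.r_[W(-.02,-.19),.1]]+[np.r_[knob(c)[:2],.1] for c in range(0,360,15)])
im=cv2.resize(p["image"],None,fx=4,fy=4,interpolation=cv2.INTER_CUBIC)
for i,u in enumerate(proj(p,pts)): cv2.circle(im,tuple(int(v) for v in (u+.5)*4),4,(0,0,255) if i<2 else (255,0,255),-1)
c=proj(p,pts[:1])[0]*4;x0,y0=int(c[0])-300,max(0,int(c[1])-260);print(x0,y0);cv2.imwrite("pics/k2.png",im[y0:y0+560,x0:x0+600])
E
```

```text
crank [([0.587, -0.171, 0.058], 0.92), ([0.796, -0.036, 0.022], 0.44)]
crank_knob [([0.58, -0.173, 0.057], 0.73), ([0.56, -0.186, 0.102], 0.7), ([0.494, 0.157, 0.044], 0.3)]
bar [([0.641, -0.052, 0.03], 0.64)]
466 206
```

View pics/k2.png

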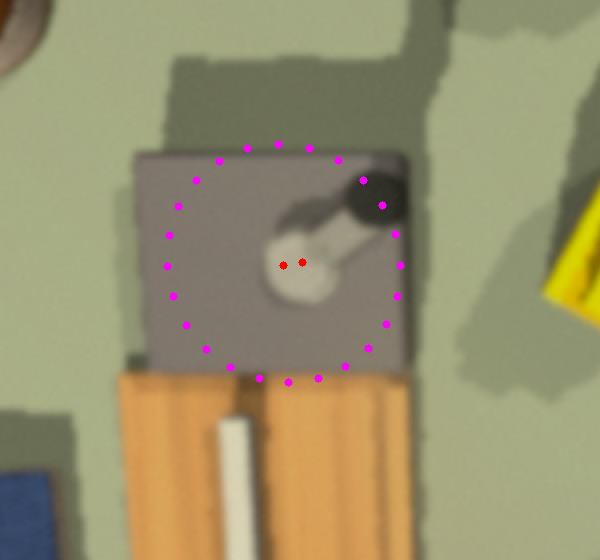

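```bash
python3 - <<'E'
from h import *
a=360*3+146.5
k=knob(a)
env.gripper_to(.52);env.goto(np.r_[k[:2],.17],DOWN);print(env.move_straight(k,rate=.1))
s=env.read_state();print(k,s["position"],s["opening"],np.round(s["force"],1))
env.gripper_to(0.,10);s=env.read_state();print(s["opening"],s["finger_force"],s["force"])
if s["opening"]>.1: wind(a,a-90,step=15)
E
```

```text
False
[ 0.55753518 -0.18714742  0.066     ] [ 0.55817328 -0.18720535  0.06677462] 0.5168303511354125 [-0.5  0.3  0.1]
0.00521006752703699 0.0 [0.60937613 0.80679038 0.14729554]
```

```bash
python3 - <<'E'
from h import *
T=[]
s=env.read_state();tp=s["position"]
for n in ["wrist","scene","top"]:
    p=env.grab_frame(n);im=p["image"].copy();sc=4
    im=cv2.resize(im,None,fx=sc,fy=sc,interpolation=cv2.INTER_CUBIC)
    X=np.array([tp,np.r_[tp[:2],.1],np.r_[W(-.02,-.19),.058]])
    for u,c in zip(proj(p,X),[(0,0,255),(255,0,255),(0,255,0)]): cv2.circle(im,tuple(int(v) for v in (u+.5)*sc),4,c,-1)
    if n=="wrist": T.append(cv2.resize(im,(266,200))); continue
    u=(proj(p,X[:1])[0]+.5)*sc;x,y=max(0,int(u[0])-150),max(0,int(u[1])-150);T.append(im[y:y+300,x:x+300])
T[0]=cv2.copyMakeBorder(T[0],0,100,0,0,cv2.BORDER_CONSTANT)
cv2.imwrite("pics/k3.png",np.hstack([t for t in T])[:,:800])
# is the last-frame: raise and look
E
```

```text
(no output)
```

View pics/k3.png

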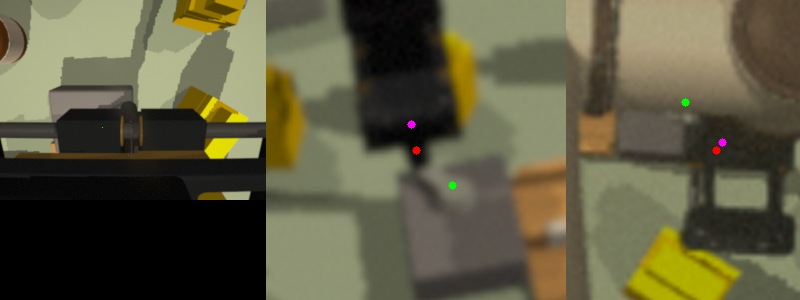

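```bash
python3 - <<'E'
from h import *
s=env.read_state();tp=s["position"];print(tp,s["tool_rot"])
p=env.grab_frame("wrist");print(p["position"],p["orientation"])
print("knob top ray",ray(p,[(246,202)],.1))
X=np.array([tp,np.r_[tp[:2],.085],np.r_[tp[:2],.1],np.r_[knob(146.5)[:2],.1]]);print(proj(p,X))
for t in ["crank_knob","crank"]: print(t,[(np.round(r["xyz"],3).tolist(),round(r["score"],2)) for r in env.search_frame(p,t)])
c=p["image"][150:300,160:340];cv2.imwrite("pics/k4.png",cv2.resize(c,None,fx=4,fy=4,interpolation=cv2.INTER_CUBIC))
E
```

```text
[ 0.55755393 -0.18716041  0.06601264] [-1.79997175e+02 -8.46767582e-04 -9.34002685e+01]
[ 0.55316066 -0.25260712  0.26368993] [-1.39197344e+01 -5.17861795e-02  1.76556437e+02]
knob top ray [[ 0.55941396 -0.20430977  0.1       ]]
[[251.71713584 212.49699029]
 [251.64964735 222.89862273]
 [251.58635877 232.66114405]
 [251.62302744 232.68195953]]
crank_knob [([0.561, -0.198, 0.081], 0.64), ([0.559, -0.195, 0.084], 0.23)]
crank [([0.465, -0.178, 0.076], 0.68), ([0.561, -0.195, 0.078], 0.67)]
```

View pics/k4.png

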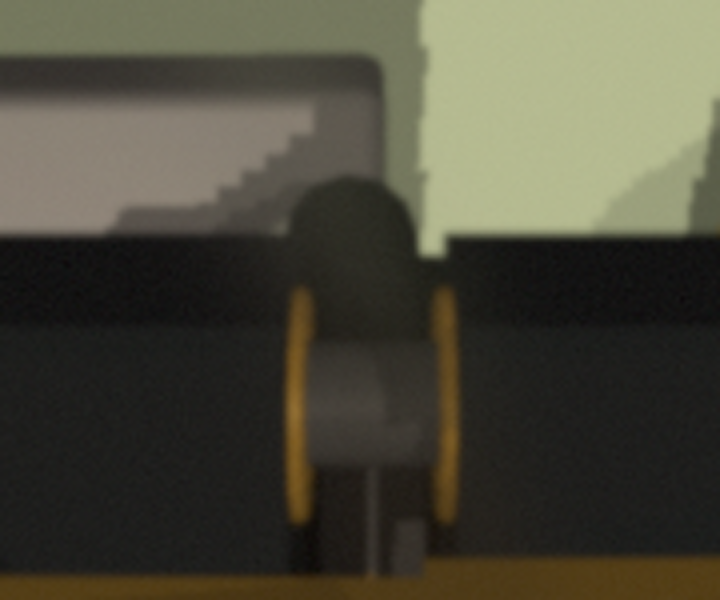

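```bash
cat >> h.py <<'E'
def dark(p,xy,z=.1,r=.045,th=60):
    u=proj(p,np.r_[xy,z])[0];g=p["image"].max(2);rr=int(r*p["fx"]/abs(p["position"][2]-z));x,y=u.astype(int)
    m=np.zeros_like(g);y0,x0=max(0,y-rr),max(0,x-rr);m[y0:y+rr,x0:x+rr]=(g[y0:y+rr,x0:x+rr]<th)
    n,l,st,c=cv2.connectedComponentsWithStats(m)
    return [(st[i].tolist(),np.round(ray(p,[c[i]],z)[0],4).tolist()) for i in range(1,n) if st[i,4]>15]
E
python3 - <<'E'
from h import *
s=env.read_state();x,y,_=s["position"]
env.move_straight([x,y,.2],rate=.2);env.goto([0.50,-0.11,0.42],DOWN);env.dwell(.2)
kx=knob(146.5)[:2];print(kx)
for n in ["wrist","scene","top"]:
    p=env.grab_frame(n);np.save(f"k5{n}.npy",p,allow_pickle=True)
    print(n,dark(p,kx,.1),[(np.round(r["xyz"],3).tolist(),round(r["score"],2)) for r in env.search_frame(p,"crank_knob")])
    cv2.imwrite(f"pics/k5{n}.png",p["image"])
u=[cv2.imread(f"pics/k5{n}.png") for n in ["wrist","scene","top"]];T=[]
for n,i in zip(["wrist","scene","top"],u):
    p=np.load(f"k5{n}.npy",allow_pickle=True).item();a,b=proj(p,np.r_[kx,.08])[0].astype(int)
    i=cv2.resize(i[max(0,b-33):b+33,max(0,a-33):a+33],(264,264),interpolation=cv2.INTER_CUBIC)
    T.append(i)
cv2.imwrite("pics/k5.png",np.hstack(T))
E
```

```text
[ 0.55753518 -0.18714742]
wrist [([203, 94, 15, 13, 154], [0.5567, -0.1877, 0.1])] [([0.729, -0.281, 0.083], 0.59), ([0.561, -0.183, 0.102], 0.53), ([0.626, -0.104, 0.029], 0.5), ([0.276, -0.284, 0.057], 0.18)]
scene [([205, 212, 6, 12, 57], [0.5786, -0.1871, 0.1])] [([0.567, -0.187, 0.089], 0.65), ([0.291, -0.311, 0.055], 0.35)]
top [([300, 174, 30, 25, 415], [0.5564, -0.178, 0.1])] []
```

View pics/k5.png

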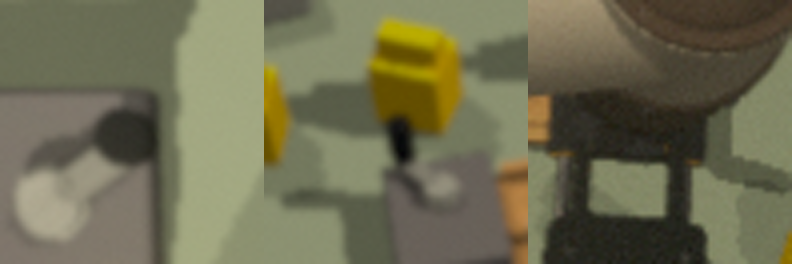

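```bash
python3 - <<'E'
from h import *
env.gripper_to(0.);xy=W(-.02,-.04)
env.goto(np.r_[xy,.1],DOWN);env.move_straight(np.r_[xy,.03],rate=.1)
r=env.move_straight(np.r_[xy,-.01],rate=.03,force_limit=5);s=env.read_state();print(r,s["position"],s["force"],s["joint_positions"])
q=env.grab_frame("scene");np.save("pr.npy",q,allow_pickle=True)
env.move_straight(np.r_[xy,.15],rate=.15)
c=q["image"]; u=proj(q,s["position"])[0];cv2.circle(c,(0,0),1,0);a,b=u.astype(int);im=cv2.resize(c[b-60:b+60,a-70:a+70],None,fx=5,fy=5,interpolation=cv2.INTER_CUBIC)
cv2.circle(im,tuple(int(v) for v in ((u-[a-70,b-60]+.5)*5)),5,(0,0,255),-1);cv2.imwrite("pics/pr.png",im)
E
```

```text
False [ 0.60554628 -0.01481507 -0.00974891] [-0.29504311  0.54445929  0.12055584] [ 1.38962903e+01  3.17576112e+01 -1.54084272e+01  3.11195501e-03
 -4.28062759e+01 -1.72954374e+01]
```

View pics/pr.png

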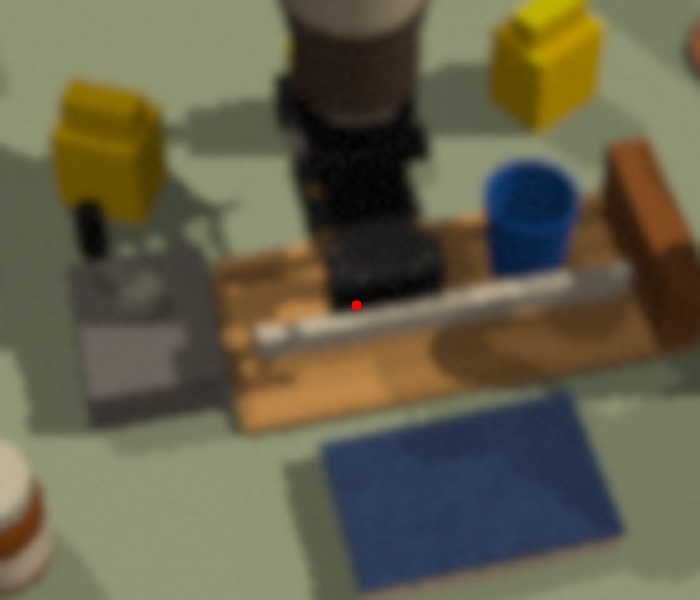

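```bash
python3 - <<'E'
from h import *
xy=W(-.02,-.04)
env.move_straight(np.r_[xy,.0],rate=.1)
r=env.move_straight(np.r_[xy,-.06],rate=.02,force_limit=5);s=env.read_state();print(r,s["position"],np.round(s["force"],1),s["clock"])
env.move_straight(np.r_[xy,.15],rate=.15)
for w in ("w0","w1"):
    p=np.load(w+".npy",allow_pickle=True).item();m=yellow(p);n,l,st,_=cv2.connectedComponentsWithStats(m)
    for i in range(1,n):
        if st[i,4]<1000 or st[i,1]==0: continue
        X=ray(p,np.argwhere(l==i).mean(0)[::-1],.05)[0]
        print(w,[np.round(fit(p,l==i,CAN,X[0],X[1],z0=z,yaws=range(0,180,30)),3).tolist() for z in(-.03,-.015,0,.015)])
E
```

```text
True [ 0.60542187 -0.01483395 -0.02639539] [0.  0.5 4.1] 28.8917
w0 [[0.453, -0.324, -18.06, 0.953], [0.455, -0.321, 161.975, 0.976], [0.456, -0.318, -18.037, 0.953], [0.457, -0.315, -17.391, 0.906]]
w0 [[0.455, -0.156, -32.902, 0.964], [0.456, -0.157, -32.806, 0.973], [0.457, -0.159, -32.901, 0.941], [0.458, -0.16, 146.152, 0.895]]
w1 [[0.439, 0.012, 169.149, 0.954], [0.44, 0.013, 168.859, 0.96], [0.442, 0.013, -11.831, 0.933], [0.445, 0.013, -12.375, 0.889]]
w1 [[0.454, 0.186, 25.263, 0.974], [0.455, 0.181, 25.704, 0.964], [0.456, 0.177, 24.67, 0.925], [0.458, 0.172, 24.535, 0.878]]
```

```bash
python3 - <<'E'
from h import *
for w,zs in (("k5scene",(-.045,-.034,-.02,0,)),("k5top",(-.034,0)),("k2",(-.034,-.02,0))):
    p=np.load(w+".npy",allow_pickle=True).item();m=yellow(p);n,l,st,_=cv2.connectedComponentsWithStats(m)
    for i in range(1,n):
        if st[i,4]<250 or st[i,1]==0: continue
        X=ray(p,np.argwhere(l==i).mean(0)[::-1],.05)[0]
        if not(.38<X[0]<.55): continue
        print(w,st[i,4],[np.round(fit(p,l==i,CAN,X[0],X[1],z0=z,s=3,yaws=(-20,10,150,170)),3).tolist() for z in zs])
E
```

```text
k5scene 457 [[0.415, 0.196, 28.724, 0.951], [0.425, 0.192, 211.222, 0.941], [0.439, 0.185, 34.929, 0.924], [0.458, 0.177, 37.972, 0.901]]
k5scene 410 [[0.398, 0.025, 166.559, 0.936], [0.409, 0.024, 163.898, 0.923], [0.422, 0.02, 165.843, 0.895], [0.441, 0.017, -16.542, 0.868]]
k5scene 498 [[0.417, -0.155, 22.246, 0.826], [0.427, -0.155, -30.841, 0.932], [0.44, -0.156, -28.03, 0.917], [0.459, -0.158, -23.272, 0.893]]
k5scene 533 [[0.413, -0.321, 27.327, 0.848], [0.424, -0.32, 163.481, 0.969], [0.437, -0.318, -13.791, 0.95], [0.456, -0.316, 169.666, 0.925]]
k5top 463 [[0.461, -0.327, 162.392, 0.904], [0.458, -0.319, -16.657, 0.871]]
k5top 266 [[0.445, 0.001, 166.572, 0.631], [0.441, -0.003, 169.258, 0.604]]
k2 1389 [[0.454, -0.159, -33.203, 0.942], [0.456, -0.159, 146.802, 0.977], [0.457, -0.16, -32.759, 0.956]]
k2 1253 [[0.438, 0.024, 169.0, 0.622], [0.439, 0.019, -9.392, 0.605], [0.441, 0.013, -4.738, 0.579]]
```

The probe met the caddy floor (z = 8 mm) at a reported z of −26 mm. The finger gap in the k1 view also puts the tips about 34 mm nearer the camera than the reported TCP. So the real tips sit about 34 mm above the reported TCP, and the first grip closed above the knob. From here I add that offset to every z command and check it on the knob.

```bash
cat >> h.py <<'E'
TZ=-.0344   # commanded TCP z = true fingertip z + TZ
ZK=.070+TZ
E
python3 - <<'E'
from h import *
a=360*3+146.5
k=knob(a)
env.gripper_to(.52);env.goto(np.r_[k[:2],.17+TZ],DOWN);print(env.move_straight(k,rate=.1,force_limit=12))
s=env.read_state();print(k,s["position"],s["opening"],np.round(s["force"],1))
env.gripper_to(0.,12);s=env.read_state();print(s["opening"],s["finger_force"],s["force"])
if s["opening"]>.1: wind(a,a-72,step=12)
E
```

```text
False
[ 0.55753518 -0.18714742  0.0356    ] [ 0.55817756 -0.18719936  0.0363011 ] 0.520902260565812 [0.5 0.  0.7]
0.24880541026364705 11.999649570789188 [ 3.13250086 -0.45459003 -0.4946803 ]
1214 [2.5 0.4 1.3] [ 0.9 -0.3  0.3] 12.0 0.246
1154 [ 1.5 -8.8  2.3] [ 0.7 -2.2  0.5] 12.0 0.248
end 1154.5 [ 1.5 -8.8  2.3] 12.0 35.2
```

```bash
python3 - <<'E'
from h import *
t=wind(1154.5,0,step=18,rate=.15,lim=30)
if t<1: wind(0,-25,step=5,rate=.03,lim=12)
s=env.read_state();print(s["position"],knob(0))
E
```

```text
1137 [ 4.4 -7.   1.1] [ 2.3 -1.8  0.6] 12.0 0.25
1048 [3.8 3.8 2.1] [0.9 1.1 0.4] 12.0 0.254
959 [ 2.9 -7.1 -3.4] [-0.1 -1.9 -0.9] 12.0 0.25
870 [ 5.5  0.9 -2.9] [ 2.4 -0.  -0.8] 12.0 0.247
782 [ 2.6 -5.3 -6.5] [ 0.1 -1.  -0.4] 12.0 0.249
693 [ 5.8  4.5 -7.1] [ 1.5  2.1 -0.4] 12.0 0.249
604 [ 1.  -3.4 -9. ] [-0.4 -1.2 -0.4] 12.0 0.249
515 [  6.    0.2 -12.6] [ 2.9 -0.  -0.2] 12.0 0.248
426 [ 1.5 -0.9 -8.2] [-0.1 -0.5 -0.1] 12.0 0.25
337 [  6.1   3.4 -10.1] [2.  1.9 0.3] 12.0 0.248
249 [-1.3  0.6 -6. ] [-0.9 -0.7  0.1] 12.0 0.25
160 [ 4.9 -0.2 -9.8] [ 3.1 -0.1  0.2] 12.0 0.247
71 [ 0.6  1.5 -5.2] [0.2 0.1 0.2] 12.0 0.247
end 0.0 [ 6.2  0.8 -7.5] 12.0 51.4
-5 [  7.1  -6.3 -10. ] [ 2.5 -1.9  0.6] 12.0 0.25
end -25.0 [-0.5  0.  -0.1] 0.0 52.8
[ 0.63779076 -0.14799269  0.03662739] [ 0.64138778 -0.16724823  0.0356    ]
```

```bash
echo "[0.629,0.0239,-3.4]">c.json; cat >> h.py <<'E'
def loc(X):
    d=np.atleast_2d(X)[:,:2]-C0[:2];a=np.radians(C0[2]);c,s=np.cos(a),np.sin(a);return np.c_[c*d[:,0]+s*d[:,1],-s*d[:,0]+c*d[:,1]]
def look(x,y,z=.42):
    env.goto([x,y,z],DOWN);env.dwell(.15);return env.grab_frame("wrist")
def up(z=.2):
    s=env.read_state();env.move_straight(np.r_[s["position"][:2],z],rate=.25)
def cupfit(p):
    hsv=cv2.cvtColor(p["image"],cv2.COLOR_BGR2HSV);b=((hsv[...,0]>100)&(hsv[...,0]<122)&(hsv[...,1]>140)).astype(np.uint8)
    b=cv2.morphologyEx(b,cv2.MORPH_CLOSE,np.ones((5,5)));n,l,st,c=cv2.connectedComponentsWithStats(b);o=[]
    for i in range(1,n):
        if 500<st[i,4]<1800:X=ray(p,c[i],.05)[0];o.append(fit(p,l==i,CUP,X[0],X[1],.008,yaws=[0]))
    return max(o,key=lambda r:r[3]) if o else None
E
python3 - <<'E'
from h import *
env.gripper_to(.6);up()
p=look(.5,-.11);cv2.imwrite("pics/o1.png",cv2.resize(p["image"],None,fx=1.5,fy=1.5))
d=dark(p,knob(0)[:2]);print(d,[np.round(loc(x[1])*1e3,1) for x in d])
for r in env.search_frame(p,"bar"): print(np.round(r["xyz"],3),np.round(loc(r["xyz"])*1e3,1),r["score"])
print([np.round(c,4).tolist() for c in cans(p,1000)])
p=look(.5,.08)
for r in env.search_frame(p,"bar"): print(np.round(r["xyz"],3),np.round(loc(r["xyz"])*1e3,1),r["score"])
print([np.round(c,4).tolist() for c in cans(p,1000)],cupfit(p))
for r in env.search_frame(p,"cup"): print(r["xyz"],r["score"])
p=look(.40,.32);print("coaster",[(r["xyz"],r["score"]) for r in env.search_frame(p,"coaster")])
hsv=cv2.cvtColor(p["image"],cv2.COLOR_BGR2HSV)
for r in env.trace(p,"coaster")[:1]:
    c=np.argwhere(r["mask"]);print(r["score"],len(c),c.min(0),c.max(0),ray(p,[c.mean(0)[::-1]],.006))
print(env.read_state()["clock"])
E
```

```text
[([151, 107, 18, 14, 206], [0.6373, -0.1725, 0.1])] [array([[  19.9, -195.6]])]
[ 0.672 -0.025  0.028] [[ 46.2 -46.4]] 0.79
[[0.5031, -0.3406, 168.7988, 0.9418], [0.4574, -0.1594, 145.933, 0.9453], [0.442, 0.0145, -7.7708, 0.9272], [0.2184, 0.2078, 75.0792, 0.2235]]
[0.673 0.021 0.031] [[44.4 -0.5]] 0.81
[[0.4422, 0.013, 168.8728, 0.9351], [0.4559, 0.1762, 23.4715, 0.9223], [0.1398, 0.4023, 73.4471, 0.2188]] (np.float64(0.615328071301544), np.float64(0.10505170452032647), np.float64(3.511642000613726), np.float64(0.8479576399394856))
[0.6281, 0.1106, 0.0445] 0.62
[0.4462, 0.0106, 0.0781] 0.2
coaster []
0.73 2673 [136 193] [193 250] [[0.46112009 0.35757834 0.006     ]]
58.4
```

View pics/o1.png

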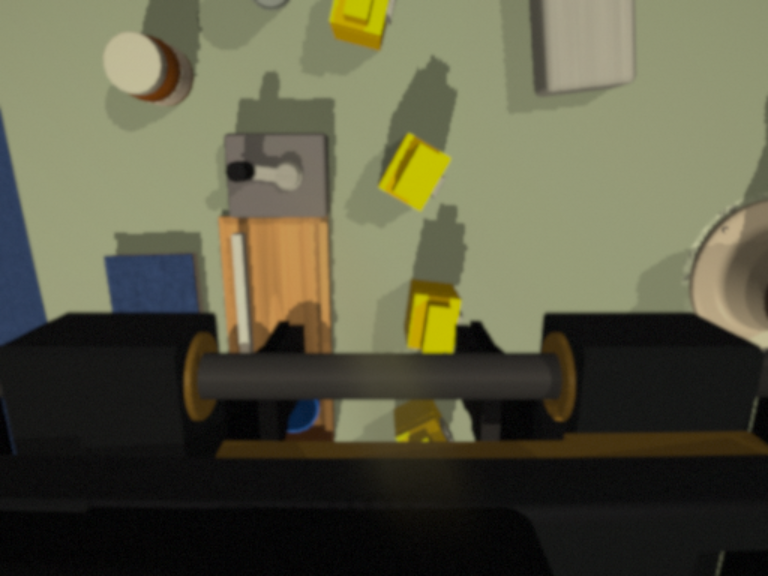

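The crank arm now points to caddy +x (knob at (240,171), hub at (287,175)) and the bar at (240,290) lies along the lane's far side. It may be a few degrees short of the stop because the knob squeezed out of the fingers. I nudge it to the stop, then move the cup.

```bash
python3 - <<'E'
from h import *
env.gripper_to(0.)
z=.076+TZ
env.goto(np.r_[W(.023,-.235),.15+TZ],DOWN);env.move_straight(np.r_[W(.023,-.235),z],rate=.15)
r=env.move_straight(np.r_[W(.023,-.195),z],rate=.03,force_limit=6);s=env.read_state();print("push",r,np.round(loc(s["position"])*1e3,1),np.round(s["force"],1))
env.move_straight(np.r_[W(.023,-.235),z],rate=.15);up(.12)
env.gripper_to(1.)
c=W(-.0187,.0792);c=np.array([.615,.1035]);z=.055+TZ
env.goto(np.r_[c,.16+TZ],DOWN);print(env.move_straight(np.r_[c,z],rate=.12,force_limit=10))
env.gripper_to(0.,15);s=env.read_state();print(s["opening"]*87,s["finger_force"],np.round(s["force"],1),np.round(s["position"]-np.r_[c,z],4))
env.move_straight(np.r_[c,z+.14],rate=.15);s=env.read_state();print(s["opening"]*87,np.round(s["force"],1),s["clock"])
E
```

```text
push True [[  23.8 -209.6]] [ 0.  -4.2  0.7]
False
62.99290147894523 14.855702145767964 [ 0.2 -0.2  1.8] [0.0004 0.0001 0.0004]
62.53769026515403 [-0.1  0.5 -0.7] 69.525
```

```bash
python3 - <<'E'
from h import *
c=np.array([.461,.3576])
s=env.read_state();print(round(s["opening"]*87,1))
env.goto(np.r_[c,.053+.08+TZ],DOWN);s=env.read_state();print(round(s["opening"]*87,1),s["finger_force"])
print(env.move_straight(np.r_[c,.0525-.006+TZ],rate=.05,force_limit=4));s=env.read_state();print(np.round(s["position"],4),np.round(s["force"],1),round(s["opening"]*87,1))
env.gripper_to(1.);up(.16)
p=look(.40,.32);print("cup",cupfit(p),[(np.round(r["xyz"],3),r["score"]) for r in env.search_frame(p,"cup")])
cv2.imwrite("pics/cup.png",p["image"]);np.save("cup.npy",p,allow_pickle=True);print(env.read_state()["clock"])
print([np.round(c,4).tolist() for c in cans(p,1000)])
E
```

```text
62.5
62.8 14.969238250005787
True
[0.4616 0.3576 0.0184] [ 2.1 -1.2  3.4] 62.7
cup None []
74.875
[[0.456, 0.1758, 24.9504, 0.9465]]
```

```bash
cat >> h.py <<'E'
def place(i,x,y,gripf=25):
    """look at the canister near x,y, pick it and push it into slot i"""
    p=look(min(x+.03,.55),y+.0,.34)
    L=[c for c in cans(p,1000) if c[3]>.85 and np.hypot(c[0]-x,c[1]-y)<.08]
    print("seen",[np.round(c,4).tolist() for c in L]); x,y,th,_=min(L,key=lambda c:np.hypot(c[0]-x,c[1]-y))
    th=(th+90)%180-90;o=[180,0,-90+th];zt=.078+TZ
    env.gripper_to(.62);env.goto([x,y,.15+TZ],o)
    if env.move_straight([x,y,zt],rate=.12,force_limit=10): print("blocked",env.read_state()["position"]);return False
    env.gripper_to(0.,gripf);s=env.read_state();print("grip mm",round(s["opening"]*87,1),s["finger_force"],np.round(s["force"],1))
    if s["opening"]*87<20: return False
    env.move_straight([x,y,zt+.112],rate=.2);s=env.read_state();print("lift mm",round(s["opening"]*87,1),np.round(s["force"],1))
    if s["opening"]*87<20: return False
    sx,sy=-.0195,.112-.066*i-.008;zf=.086+TZ
    env.goto(np.r_[W(sx,sy),zf+.10],DOWN);env.move_straight(np.r_[W(sx,sy),zf+.012],rate=.15,force_limit=12)
    s=env.read_state();print("carry mm",round(s["opening"]*87,1))
    r0=env.move_straight(np.r_[W(sx,sy),zf-.008],rate=.03,force_limit=3);z=env.read_state()["position"][2];print("floor",r0,round((z-zf)*1e3,1))
    z+=.0005
    r1=env.move_straight(np.r_[W(sx-.012,sy),z],rate=.03,force_limit=5);l=loc(env.read_state()["position"])[0]
    r2=env.move_straight(np.r_[W(l[0]+.0005,sy+.022),z],rate=.03,force_limit=7);s=env.read_state()
    print("fence",r1,"row",r2,np.round(loc(s["position"])*1e3,1),np.round(s["force"],1),round(s["opening"]*87,1))
    env.gripper_to(.55);l=s["position"];env.move_straight([l[0],l[1],z+.05],rate=.2)
    s=env.read_state();print("clock",round(s["clock"],1));return r2
E
python3 - <<'E'
from h import *
p=env.grab_frame("scene");print([(np.round(r["xyz"],3),round(r["score"],2)) for r in env.search_frame(p,"cup")])
place(0,.456,.176)
E
```

```text
[(array([0.476, 0.355, 0.055]), 0.76)]
seen [[0.4564, 0.1759, 24.5099, 0.9394]]
grip mm 23.9 24.92194265127182 [ 0.6 -0.1  1. ]
lift mm 23.8 [ 0.   0.1 -2.6]
carry mm 23.8
floor True 0.0
fence True row True [[-22.6 113.4]] [ 0.8 -2.3  1.5] 23.9
clock 83.6
```

```bash
python3 - <<'E'
from h import *
ok=place(1,.442,.013)
if ok: place(2,.4573,-.159)
E
```

```text
seen [[0.4422, 0.0129, 170.0564, 0.932]]
grip mm 23.8 24.94562029838562 [ 0.4  0.2 -0.2]
lift mm 23.5 [-0.6 -0.2 -4. ]
carry mm 23.7
floor True -0.0
fence True row True [[-22.4  47.4]] [ 0.8 -2.8  2.6] 24.0
clock 92.2
seen [[0.4572, -0.1587, 147.2127, 0.9468]]
grip mm 23.6 24.980768859386444 [0.1 0.2 0.7]
lift mm 23.7 [ 0.1  0.2 -2.2]
carry mm 24.0
floor True -0.0
fence True row True [[-22.3 -18.7]] [ 0.4 -2.2  1.9] 23.8
clock 101.1
```

```bash
python3 - <<'E'
from h import *
place(3,.503,-.3406)
p=look(.5,-.02);L=[m for m in cans(p,800)];print([np.round(c,3).tolist() for c in L])
m=yellow(p);cv2.imwrite("pics/row.png",p["image"]);np.save("row.npy",p,allow_pickle=True)
d=dark(p,knob(0)[:2]);print([(x[0],np.round(loc(x[1])*1e3,1)) for x in d])
E
```

```text
seen [[0.5016, -0.3368, 163.5836, 0.9308]]
grip mm 23.9 24.866680204868317 [ 0.5 -0.7  1.3]
lift mm 24.0 [-0.2  0.6 -3.1]
carry mm 24.1
floor True -0.0
fence True row True [[-22.  -84.1]] [ 0.7 -2.1  2.8] 24.1
clock 110.5
[[0.612, 0.044, -2.712, 0.366], [0.141, 0.301, 73.484, 0.24]]
[([144, 51, 19, 17, 240], array([[  19.6, -186.3]]))]
```

```bash
python3 - <<'E'
import h
from h import *
h.ZK=.076+TZ
k=knob(0)
env.gripper_to(.52);env.goto(np.r_[k[:2],.17+TZ],DOWN);print(env.move_straight(k,rate=.12,force_limit=12))
env.gripper_to(0.,14);s=env.read_state();print(s["opening"]*87,s["finger_force"],np.round(s["force"],1))
if s["opening"]>.2:
    t=wind(0,360,step=18,rate=.13,lim=25)
    print(s["opening"]*87)
E
```

```text
False
21.227717226919612 13.997660740278661 [ 3.5 -1.2  0.7]
18 [ 3.4 -2.4  0.7] [ 0.9 -1.   0.5] 14.0 0.249
108 [-2.  -1.2  6.1] [-0.7  0.6  0.3] 14.0 0.25
198 [3.7 0.1 4.3] [ 1.2 -0.1  0.2] 14.0 0.245
288 [1.3 3.  7.3] [-0.1  0.3  0.3] 14.0 0.251
end 360.0 [ 5.3 -0.2  3.5] 14.0 120.3
21.227717226919612
```

```bash
python3 - <<'E'
import h
from h import *
h.ZK=.076+TZ
t=wind(360,1440,step=18,rate=.15,lim=28)
if t>1439:
    t=wind(1440,1452,step=4,rate=.03,lim=8)
s=env.read_state();print(np.round(loc(s["position"])*1e3,1),np.round(s["force"],1),s["finger_force"],s["opening"])
E
```

```text
378 [ 4.5 -4.3  3.4] [ 0.7 -1.4  0.4] 14.0 0.248
468 [0.3 3.1 7.5] [-2.3  1.1  0.1] 14.0 0.248
558 [ 5.4 -1.4  4. ] [1.3 0.3 0.2] 14.0 0.25
648 [1.9 1.8 7.1] [-0.4  0.4  0.2] 14.0 0.244
738 [ 4.9 -3.3  3.7] [ 0.8 -1.3  0.5] 14.0 0.245
828 [-0.2  3.4  7.5] [-2.5  1.2  0.1] 14.0 0.244
918 [ 5.7 -1.2  3. ] [1.4 0.4 0.2] 14.0 0.248
1008 [2.2 1.8 6.6] [-0.5  0.5  0.2] 14.0 0.25
1098 [ 5.1 -4.3  3. ] [ 0.8 -1.2  0.5] 14.0 0.247
1188 [0.4 3.3 7.2] [-2.6  1.2  0.1] 14.0 0.246
1278 [ 5.8 -0.1  3. ] [1.4 0.4 0.2] 14.0 0.248
1368 [1.2 2.3 7.1] [-0.6  0.5  0.2] 14.0 0.245
end 1440.0 [5.7 0.2 3.3] 14.0 135.3
stop at 1444.0
end 1444.0 [-0.3  2.6  3.2] 14.0 135.5
[[  26.6 -190.2]] [-0.3  2.6  3.2] 14.010325921699405 0.2468465648616481
```

```bash
python3 - <<'E'
from h import *
env.gripper_to(.5);up(.14);env.gripper_to(0.)
z=.078+TZ
env.goto(np.r_[W(.024,-.158),.15+TZ],DOWN);env.move_straight(np.r_[W(.024,-.158),z],rate=.15)
r=env.move_straight(np.r_[W(.024,-.185),z],rate=.03,force_limit=6);s=env.read_state();print("push",r,np.round(loc(s["position"])*1e3,1),np.round(s["force"],1))
env.move_straight(np.r_[W(.024,-.158),z],rate=.15);up(.14)
p=look(.5,-.03);np.save("f.npy",p,allow_pickle=True)
for r in env.search_frame(p,"bar"): print(np.round(r["xyz"],3),np.round(loc(r["xyz"])*1e3,1),r["score"])
q=look(.5,.12);im=np.hstack([p["image"][:,120:320],q["image"][:,120:320]]);cv2.imwrite("pics/f.png",cv2.resize(im,None,fx=1.55,fy=1.55,interpolation=cv2.INTER_CUBIC))
for r in env.search_frame(q,"bar"): print(np.round(r["xyz"],3),np.round(loc(r["xyz"])*1e3,1),r["score"])
sc=env.grab_frame("scene");print("cup",[(np.round(r["xyz"],3),round(r["score"],2)) for r in env.search_frame(sc,"cup")])
env.goto([.42,.46,.40],DOWN);env.dwell(.1);w=env.grab_frame("wrist");print(cupfit(w),[(np.round(r["xyz"],3),round(r["score"],2)) for r in env.search_frame(w,"cup")]);print(env.read_state()["clock"])
E
```

```text
push True [[  26.  -167.6]] [1.5 2.1 1.3]
cup [(array([0.474, 0.356, 0.055]), 0.65), (array([0.796, 0.007, 0.025]), 0.45)]
(np.float64(0.4584233114543329), np.float64(0.35837269657931103), np.float64(0.2317249735324696), np.float64(0.6841691557931143)) [(array([0.467, 0.353, 0.033]), 0.57)]
143.9417
```

View pics/f.png

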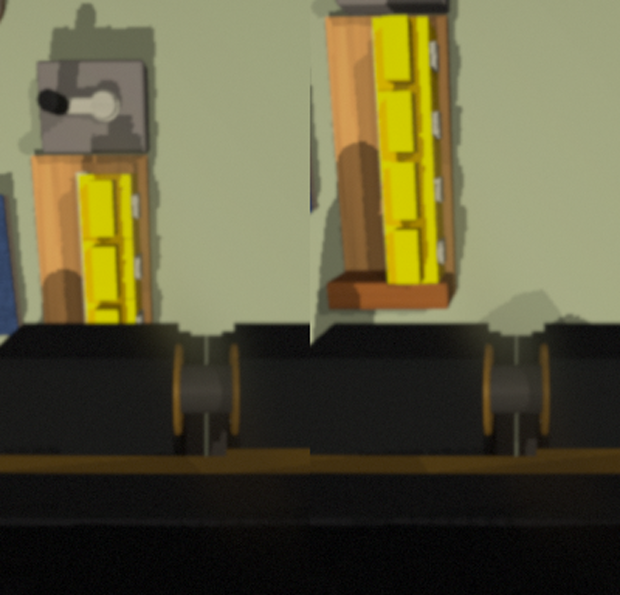

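The final view shows all four canisters in one closed, in-line row against the block. The crank arm is back at +x after four turns (knob at (52,102)), and the cup was located standing on the coaster.

```bash
python3 - <<'E'
from h import *
env.dwell(.3);print(env.close_job())
E
```

```text
the job is handed in; nothing more can be done
None
```

The job is handed in after about 144 s of the 210 s allowed: bar opened, cup on the coaster, four canisters in a closed row, crank wound four turns clockwise to its stop; the bar itself was hidden behind the row in the last view, so I judged it home from the crank, and I did not check the bystanders one by one.

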